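# Unload a finished carrier from a clamped laser-marking row

### The job

Swing the clamp on the marking fixture all the way back over centre, lift the finished carrier (green grip post, brass disc) straight up out from between its interlocked neighbours, and set it down gently, flat and upright, in the tray pocket with the yellow pad. Then swing the clamp back over so that its bar lies on the two carriers that remain, and let go. Do not shift the other carriers or the things standing around.

Things in the scene. Friction and masses are not known exactly. Their poses are not given: they have to be found in the camera images.
- fixture: Fixed aluminium plate, 10 mm thick, x -50 to +105, y -105 to +105 mm; origin on the table, z up. Place and yaw vary. Three loose carriers stand on it in a row along its y, same yaw, origins at x 0, y -50, 0, +50, z 10 mm (which is where varies), between fixed end blocks (|y| over 76 mm, as tall as the carriers) and rails 8 mm tall in front and behind. Clamp foot behind the row, up to 50 mm high.
- carrier_done: Finished carrier: grey block 64 (x) x 48.5 (y) x 24 mm, about 0.12 kg, GREEN grip post 16 x 16 mm at x -10, y 0, from z 24 to 64 mm, brass disc on top. Origin: underside centre, z up. A T tongue (neck 12, head 22 mm wide, full height) juts from its +y side to y +37, into the next block's -y socket; its -y socket holds the tongue of the block there. Play 1.25 mm: it comes out only straight up, over 24 mm.
- carrier_a: Unfinished carrier, WHITE post, steel disc: stays in the row. Same shape, origin and axes as carrier_done, interlocked with its neighbours; posts are 50 mm apart, centre to centre.
- carrier_b: Unfinished carrier, BLUE post, steel disc: stays in the row. Same shape, origin and axes as carrier_done, interlocked with its neighbours.
- clamp (a joint): Clamp arm angle (rad). About 0: shut, arm level towards the fixture's -x, its cross bar lying by its weight across the backs of the three carriers (at x +22). Grows as the bar is raised: 1.57 upright (centre), 2.2 fully open, leaning back on its stop. No spring: the 0.35 kg arm falls slowly, damped, to the side of upright where it is left; raising it takes 3 to 5 N at the handle.
- clamp_handle (a point): Centre of the red handle, the free end of the clamp's cross bar: round, 14 mm diameter, 40 mm long, lying along the fixture's y (the steel bar goes on to y -78). At clamp angle q it is at fixture x = 82 - 60 cos q, y = 122, z = 41.5 + 60 sin q mm. Can be pinched from above across the bar, which turns in the pinch, and followed round. Axes turn with the arm.
- clamp_hinge (a point): Point on the clamp's level hinge axis (parallel to the fixture's y), at fixture x 82, y 0, z 41.5 mm. Axes as the fixture's.
- tray: Black outgoing tray, fixed, 185 (x) x 100 (y) mm, walls 5 mm thick and 18 mm tall, floor 5 mm above the table; a wall across the middle makes two pockets 85 (x) x 90 (y) mm, centred at x -45 and +45 mm. Origin: centre of underside, z up. Place and yaw vary; tray and fixture may change sides.
- pad: Yellow pad 70 x 70 x 2 mm, fixed on the floor of the free pocket, centred in it, yaw as the tray. Origin: centre of its underside, 5 mm above the table; its top is at 7 mm. The carrier fits the pocket with its sides parallel to the tray's and its origin within about 7 mm of the pad's centre (there is more room towards the carrier's -y).
- carrier_old: Carrier with ORANGE post and brass disc, unloaded earlier, in the other tray pocket on the bare floor. Same shape, origin and axes as carrier_done. Leave it alone.
- ring_cone: White ring cone standing on the table beside the fixture's -y end, 124 mm tall, foot 48 mm in diameter. Origin: centre of underside. Leave it alone.
- jar: Amber jar, black cap, on the table near the clamp's handle, 38 mm in diameter, 55 mm tall. Origin: centre of underside. Leave it alone.
- ring_box: Blue ring box 50 x 55 mm, 34 mm tall, on the table beyond the tray's +x end. Origin: centre of underside. Leave it alone.
Mind the look-alikes: they are no part of the job. Leave any pink or purple look-alike of the carrier_a alone.

How it is judged:
On the way, in this order (a step that is already met when the one before it is completed fails the run):
1. the clamp is swung back over centre, fully open, with the carriers still in the row (value of joint clamp above 1.95 rad and distance of carrier_done from where it was at the start of the episode below 0.005 m), for 0.2 s.
2. the finished carrier is lifted clear of its neighbours, right above its place in the row (z of carrier_done in the frame of fixture above 0.036 m and distance of carrier_done from where it was at the start of the episode below 0.08 m), for 0.05 s.
3. the finished carrier stands flat in the free tray pocket, let go (horizontal distance between carrier_done and pad below 0.03 m and z of carrier_done in the frame of pad between -0.001 and 0.0045 m and angle between carrier_done's own z axis and vertical below 0.05 rad and contact force between the fingers and carrier_done below 0.05 N and linear speed of carrier_done below 0.02 m/s), for 0.2 s.
At the end, for the whole second after the job is handed in: Clamp shut (under 0.04 rad) and still; finished carrier flat, released and still on the pad (within 30 mm of its centre, tilt under 0.05 rad); other two still in the row (moved under 5 mm, tilt under 0.06); old carrier, cone, jar, box moved under 20 mm, cone and jar upright (all of step 3 and value of joint clamp below 0.04 rad and velocity of joint clamp between -0.05 and 0.05 rad/s and distance of each of carrier_a, carrier_b from where it was at the start of the episode below 0.005 m and angle between each of carrier_a, carrier_b's own z axis and vertical below 0.06 rad and distance of each of ring_cone, jar, ring_box, carrier_old from where it was at the start of the episode below 0.02 m and angle between each of ring_cone, jar's own z axis and vertical below 0.1 rad); the robot touches nothing.
It fails at once if a carrier that stays in the row is pulled out or dislodged (moved over 12 mm or tilted over 0.2 rad) (distance of any of carrier_a, carrier_b from where it was at the start of the episode above 0.012 m or angle between any of carrier_a, carrier_b's own z axis and vertical above 0.2 rad).
It fails at once if the old carrier, cone, jar or ring box is knocked (moved over 20 mm or the cone or jar tipped) (distance of any of ring_cone, jar, ring_box, carrier_old from where it was at the start of the episode above 0.02 m or angle between any of ring_cone, jar's own z axis and vertical above 0.35 rad).
It fails at once if the finished carrier is dropped or thrown (over 0.35 m/s out of the gripper, away from its place) (linear speed of carrier_done above 0.35 m/s and contact force between the fingers and carrier_done below 0.05 N and distance of carrier_done from where it was at the start of the episode above 0.03 m).
It also fails if it takes over 72 s, if anything falls off the work surface, if the arm or the gripper's body presses on something with over 40 N, if the wrist force passes 120 N, or if a joint passes its speed limit or range.

### The arm

A 7-joint arm with a two-finger parallel gripper is mounted at the origin on the work surface. World frame = base frame: x ahead of the robot, y to its left, z up, the work surface at z = 0. Lengths are in m, angles in rad, forces in N, time in s.
With the tool pointing down it reaches from about 0.425 to 0.925 m from the base axis. Payload 6.8 kg.
Tool frame: the origin (TCP) lies at the very end of the fingers, on their centre line; the grasp point (between the pads) lies 19 mm behind it; z points along the fingers, y is the line along which they close (so a half turn about z gives the same grasp; the last joint's range is limited). The gripper opens to 88 mm and grips with 3 to 60 N. Pads are 20 mm wide; open, the fingers measure 115 mm over their backs; the gripper's body (75 mm by 178 mm) begins 61 mm behind the grasp point.
Start: joints at [1.183, 0.477, 0.022, 1.555, -0.011, 1.109, -0.083], TCP at [0.186, -0.649, 0.223] pointing down, gripper open.
Joint ranges: [-2.96, 2.96], [-0.34, 2.1], [-1.41, 1.46], [0.24, 2.44], [-1.37, 4.51], [0.17, 1.92], [-2.96, 2.96]. Speed limits (rad/s): [2.39, 2.39, 3.14, 3.14, 3.14, 3.14, 3.14].

### API

Orientations are given as a unit quaternion [x, y, z, w].
In Python, from bench import get_state, snapshot, finish_job gives the robot as it stands.
- The arm moves only by the shell command python3 -m pendant 'ROWS' [FORCE]. ROWS is JSON, a list of rows, each a list of 5 numbers: the shift along the tool's x, y, z in mm, then the turn about the tool's z in degrees, then the opening, from 0 (shut) to 1 (fully open). In form: [[x, y, z, roll, fingers], ...]. A call has 1 to 5 rows; each row shifts and turns the commanded pose from where the row before left it, along the tool's axes as they then stand; what a row does not reach is not made up. A row lasts 1/8 s, in which the tool goes at most 62.5 mm and 10.7 degrees, less where a joint would pass 70% of its speed; a pose out of reach is approached as far as the arm can. A call is refused whole if a number of a shift passes 62.5 or a number of a turn 10.7, either way. A call with a gripper value outside its range is refused whole. The fingers move at their own pace and stop on an object; FORCE is the grip in N (left out, the last holds). Time passes only in rows, so rows that do not move let the fingers close. It gives the time, the measured TCP pose, the force, the opening and the grip force at its end, in the units of the state.
- get_state(): the state, without advancing time (a new reading comes with each control period).
- snapshot(name): name is "side" or "top" or "wrist"; returns a dict with "image" (480x640x3 uint8, red, green, blue), "fx", "fy", "cx", "cy" (pixels), "rvec" (rotation vector, rad) and "tvec" (3), from world to camera coordinates, as OpenCV has them; the wrist camera has in their place "hand_eye" (4x4, takes a point from camera to tool coordinates, whose origin is the TCP and whose axes are the flange's). Camera axes: x right, y down, z forward; pixel columns grow to the right and rows downward; lengths in m; the calibration is good to about 2 mm. A picture is of the moment at which its call begins: read the wrist's pose just before it. There is no depth.
- finish_job(): hands the job in; it is judged then, once.
The state is a dict: "t": time; "joint_pos": joint angles; "dq": joint speeds; "joint_efforts": joint torques, N m; "eef_pos": TCP position; "eef_rot": TCP orientation; "wrist_force": force on the tool from outside, world axes, zero at the start; "wrist_torque": the same for the moment, N m; "grip_width": finger opening in m; "grip_force": force on a finger pad.
Only numpy, scipy, OpenCV 4.12 (cv2) and the standard library are available. Lean on these libraries where they do the work, as an engineer would, in place of code of your own. Each camera call takes 0.05 s, during which the arm holds its last target. There are 200 camera calls.

## Working session

There is one attempt and no reset: what is moved stays moved. The work goes in short steps, Python scripts to look and compute and a shell command to move; the robot and the scene stay as the last step left them, time stands still between calls to the robot, and variables do not carry over. Pictures are saved under pics/ and viewed, at most 10 in all, crops included, and the job is handed in when it is done.

```bash
ls; mkdir -p pics; python3 - <<'E'
from bench import *
import cv2,numpy as np
s=get_state();print({k:np.round(v,3).tolist() for k,v in s.items()})
for n in("top","side"):
    d=snapshot(n);cv2.imwrite(f"pics/{n}0.png",d["image"][:,:,::-1]);print(n,{k:np.round(v,4).tolist() for k,v in d.items() if k!="image"})
E
```

```text
pics
{'t': 0.0, 'joint_pos': [1.183, 0.478, 0.022, 1.556, -0.011, 1.109, -0.083], 'dq': [-0.001, 0.002, -0.0, -0.001, 0.0, 0.001, 0.001], 'joint_efforts': [-0.0, -58.288, 1.535, -27.262, -0.054, 0.017, 0.0], 'eef_pos': [0.186, -0.648, 0.222], 'eef_rot': [0.99, 0.139, -0.0, -0.001], 'wrist_force': [-0.705, -0.922, -0.797], 'wrist_torque': [-0.003, 0.044, 0.062], 'grip_force': 0.0, 'grip_width': 0.088}
top {'fx': 499.4764, 'fy': 499.4764, 'cx': 322.6351, 'cy': 229.2621, 'rvec': [2.1462, -2.1793, 0.0861], 'tvec': [0.0223, 0.4801, 1.132]}
side {'fx': 592.6095, 'fy': 592.6095, 'cx': 329.8488, 'cy': 240.393, 'rvec': [0.3319, -2.6053, 1.5294], 'tvec': [0.4818, 0.1072, 1.2989]}
```

View pics/top0.png

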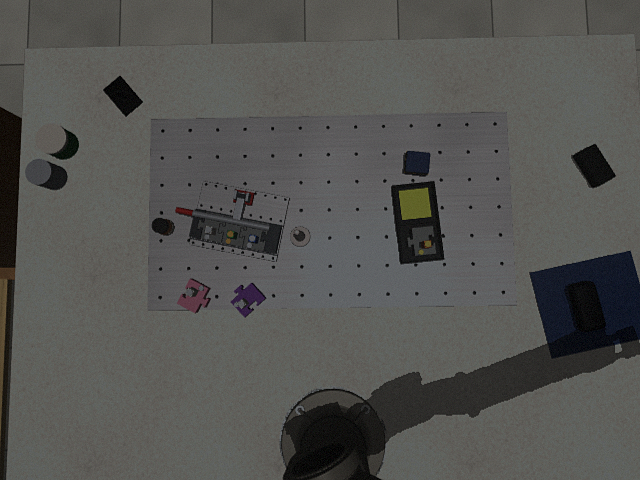

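View pics/side0.png

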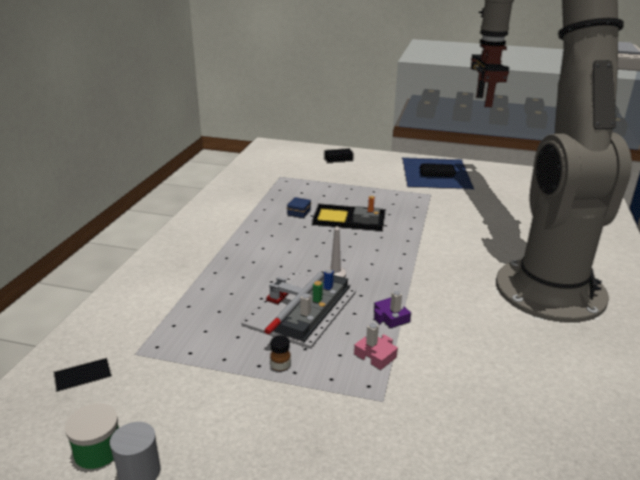

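The top image shows the fixture near (240,220) with its red handle at (180,211). The tray is near (417,222), with the yellow pad at (414,204) and the old carrier at (425,243). The cone is at (300,237), the jar at (163,227) and the box at (417,163). The pink look-alike is at (195,295) and the purple one at (248,299), both with white posts and off the fixture. Three carriers are in the fixture row: (208,232), (230,236) and (252,240). I'll confirm with one enlarged crop.

```bash
python3 - <<'E'
import cv2,numpy as np
a=cv2.imread("pics/top0.png");b=cv2.imread("pics/side0.png")
def c(im,x,y,w,h,W,H):
    return cv2.resize(np.clip(im[y:y+h,x:x+w]*1.8,0,255).astype('uint8'),(W,H),interpolation=cv2.INTER_CUBIC)
o=np.vstack([c(a,145,170,180,100,800,444//1)[:400*1+44],])
o2=c(a,380,145,80,124,160*1,248)[:156]
# fixture x5 = 800 x 444 ; below: tray & side
t=c(a,385,170,70,105,100,150);s=c(b,225,220,180,120,225,150)
r=np.zeros((150,800,3),np.uint8);r[:,:100]=t;r[:,120:345]=s
r[:,360:560]=c(b,300,185,100,75,200,150)
cv2.imwrite("pics/crop0.png",np.vstack([o,r]))
E
```

```text
(no output)
```

View pics/crop0.png

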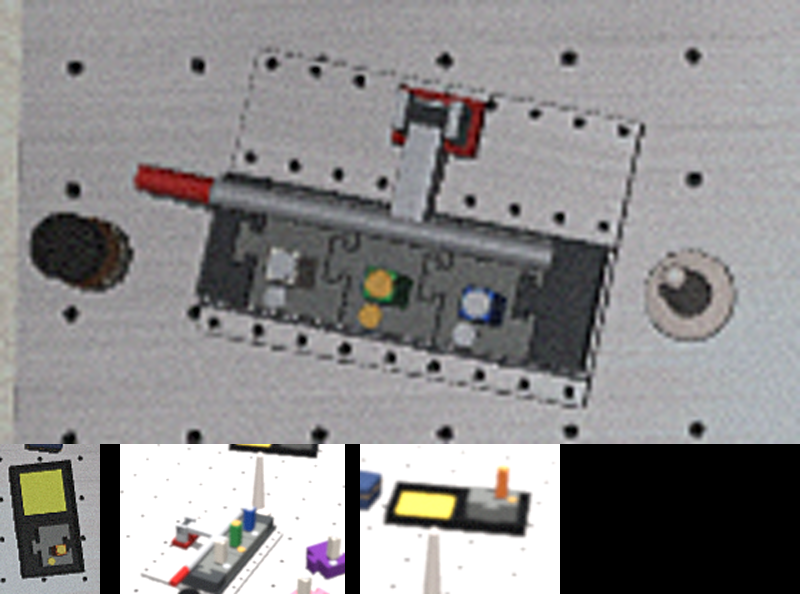

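Green post with brass disc on top is at crop (380,285), full image (230,234). It is the middle carrier, with white at (208,230) on its +y side and blue at (253,238) on its -y side. It is on the fixture and has brass, so it is carrier_done. The pink and purple ones are off the fixture. Next I'll fit the poses.

```bash
cat > h.py <<'E'
import cv2,numpy as np,json
from bench import *
from scipy.optimize import least_squares
from scipy.spatial.transform import Rotation as R
def proj(d,P):
    K=np.array([[d["fx"],0,d["cx"]],[0,d["fy"],d["cy"]],[0,0,1.]])
    return cv2.projectPoints(np.array(P,float),np.array(d["rvec"]),np.array(d["tvec"]),K,None)[0][:,0]
def wd(d,s):  # wrist camera -> add world rvec/tvec
    T=np.eye(4);T[:3,:3]=R.from_quat(s["eef_rot"]).as_matrix();T[:3,3]=s["eef_pos"]
    C=np.linalg.inv(T@np.array(d["hand_eye"]));d=dict(d)
    d["rvec"]=R.from_matrix(C[:3,:3]).as_rotvec();d["tvec"]=C[:3,3];return d
def place(p,P):
    P=np.array(P,float);c,s=np.cos(p[2]),np.sin(p[2])
    return np.c_[p[0]+c*P[:,0]-s*P[:,1],p[1]+s*P[:,0]+c*P[:,1],P[:,2]]
def fit(views,p0):  # views: list of (d, P(m), px)
    f=lambda p:np.concatenate([(proj(d,place(p,P))-px).ravel() for d,P,px in views])
    r=least_squares(f,p0,loss="soft_l1");return r.x,f(r.x).reshape(-1,2)
E
python3 - <<'E'
from h import *
d=snapshot("top")
P=np.array([[105,105,10],[105,-105,10],[-50,-105,10],[-50,105,10],[22,142,41.5],[22,-78,41.5],[-10,50,75],[-10,0,75],[-10,-50,75]])/1e3
c=np.array([[258,50],[642,124],[585,405],[197,310],[138,177],[550,251],[284,264],[381,284],[478,303]])
px=np.c_[145+(c[:,0]+.5)/4.444-.5,170+(c[:,1]+.5)/4.44-.5]
p,e=fit([(d,P,px)],[.6,.2,-.2]);print("fix",p.round(4),np.degrees(p[2]),e.round(1).tolist())
im=d["image"].astype(int);m=((im[...,0]>im[...,2]+50)&(im[...,1]>im[...,2]+50)).astype(np.uint8)
m[:, :380]=0;m[225:]=0
r=cv2.minAreaRect(cv2.findNonZero(m));b=cv2.boxPoints(r);print(r,b.tolist())
k=cv2.inRange(d["image"],(0,0,0),(45,45,45));k[:170]=0;k[270:]=0;k[:,:380]=0;k[:,455:]=0
r=cv2.minAreaRect(max(cv2.findContours(k,0,2)[0],key=cv2.contourArea));print(r,cv2.boxPoints(r).tolist())
E
```

```text
fix [ 0.4795  0.2172 -0.2069] -11.855600134244689 [[0.0, -0.8], [0.2, -1.0], [-0.1, 0.3], [-0.4, 4.6], [0.1, -0.1], [0.9, 1.2], [-0.3, -0.0], [-0.2, -0.3], [-0.0, -0.3]]
((414.4538879394531, 203.63076782226562), (28.90009117126465, 29.024127960205078), 82.87498474121094) [[398.2615966796875, 191.09231567382812], [427.06158447265625, 187.4923095703125], [430.64617919921875, 216.16921997070312], [401.84619140625, 219.76922607421875]]
((418.4512023925781, 222.0609893798828), (79.28984069824219, 47.92729187011719), 83.6598129272461) [[390.2560729980469, 185.30490112304688], [437.8902282714844, 180.01220703125], [446.6463317871094, 258.81707763671875], [399.0121765136719, 264.1097717285156]]
```

```bash
cat >> h.py <<'E'
FX=np.array([.4795,.2172,-.2069])
def go(x,y,z,yaw_y,s=None):
    """tool-axis shift (mm) and turn (deg) to a world TCP; yaw_y = wanted azimuth of tool y"""
    s=s or get_state();M=R.from_quat(s["eef_rot"]).as_matrix()
    t=np.array([x,y,z])-s["eef_pos"];a=np.arctan2(M[1,1],M[0,1])
    r=-np.degrees((yaw_y-a+np.pi)%(2*np.pi)-np.pi)
    print("shift mm",(M.T@t*1e3).round(1),"turn",round(r,1),"z-tilt",M[:,2].round(3))
def fx(x,y,z): return place(FX,[[x/1e3,y/1e3,z/1e3]])[0]
E
python3 - <<'E'
from h import *
d=snapshot("top")
pb=np.array([[398.26,191.1],[427.06,187.5],[430.6,216.2],[401.8,219.8]])
tb=np.array([[390.3,185.3],[437.9,180],[446.6,258.8],[399,264.1]])
P=np.array([[80,35,7],[80,-35,7],[10,-35,7],[10,35,7]])/1e3
T=np.array([[92.5,50,18],[92.5,-50,18],[-92.5,-50,18],[-92.5,50,18]])/1e3
p,e=fit([(d,P,pb)],[.5,-.2,0]);print(p,e.round(1).tolist())
p,e=fit([(d,T,tb)],[.5,-.2,0]);print(p,e.round(1).tolist())
p,e=fit([(d,np.r_[P,T],np.r_[pb,tb])],[.5,-.2,0]);print(p,np.degrees(p[2]))
print("pad",place(p,[[.045,0,.007]]))
K=np.array([[d["fx"],0,d["cx"]],[0,d["fy"],d["cy"]],[0,0,1.]]);M=R.from_rotvec(d["rvec"]).as_matrix()
def bp(u,v,z):
    r=M.T@np.linalg.inv(K)@[u,v,1];c=-M.T@np.array(d["tvec"]);return c+r*(z-c[2])/r[2]
for n,u,v,z in(("jarcap",145+68/4.444,170+247/4.44,.055),("conebase",145+690/4.444,170+294/4.44,0),("box",417,163,.034)):
    w=bp(u,v,z);q=place([0,0,-FX[2]],[w-[FX[0],FX[1],0]])[0];print(n,w.round(3),"in fixture",q.round(3))
print(fx(22,122,41.5))
w=snapshot("wrist");print(np.array(w["hand_eye"]).round(3).tolist(),w["fx"],w["cx"],w["cy"])
pc=place(p,[[.045,0,.007]])[0];go(pc[0]-.05,pc[1],.3,-.2)
E
```

```text
[ 0.49438078 -0.20588788  0.09961249] [[-0.6, -0.4], [0.2, -0.2], [0.7, 0.4], [-0.3, 0.2]]
[ 0.4949029  -0.20711555  0.09646225] [[1.6, -0.2], [-3.4, 0.3], [-1.5, 0.2], [2.9, -0.3]]
[ 0.49466226 -0.20600441  0.09855988] 5.64706538470372
pad [[ 0.53944387 -0.20157639  0.007     ]]
jarcap [0.492 0.382 0.055] in fixture [-0.022  0.164  0.055]
conebase [0.467 0.068 0.   ] in fixture [ 0.018 -0.148  0.   ]
box [ 0.63  -0.206  0.034] in fixture [ 0.234 -0.383  0.034]
[0.52609289 0.33207864 0.0415    ]
[[0.001, -0.969, -0.249, 0.066], [1.0, 0.0, 0.001, -0.001], [-0.0, -0.249, 0.969, -0.163], [0.0, 0.0, 0.0, 1.0]] 367.9881839731161 316.2899973534702 240.96922433026094
shift mm [ 414.7 -345.9  -77.5] turn -62.5 z-tilt [-0.     0.001 -1.   ]
```

```bash
python3 -m pendant '[[46,-38,-9,0,1],[46,-38,-9,0,1],[46,-38,-9,0,1],[46,-38,-9,0,1],[46,-38,-9,0,1]]'; python3 -m pendant '[[46,-38,-9,0,1],[46,-38,-9,0,1],[46,-38,-9,0,1],[46,-38,-9,0,1],[0,0,0,0,1]]'; python3 - <<'E'
from h import *
s=get_state();d=wd(snapshot("wrist"),s);cv2.imwrite("pics/w1.png",d["image"][:,:,::-1])
im=d["image"].astype(int);m=((im[...,0]>im[...,2]+50)&(im[...,1]>im[...,2]+50)&(im[...,1]>.8*im[...,0])).astype(np.uint8)
cs=max(cv2.findContours(m,0,2)[0],key=cv2.contourArea);b=cv2.approxPolyDP(cs,8,True)[:,0];print(b.tolist())
p=[.4947,-.206,.0986]
P=np.array([[80,35,7],[80,-35,7],[10,-35,7],[10,35,7]])/1e3;pr=proj(d,place(p,P));print(pr.round(0).tolist())
px=np.array([min(b.tolist(),key=lambda q:np.hypot(*(np.array(q)-c))) for c in pr],float)
p,e=fit([(d,P,px)],p);print(p,e.round(1).tolist(),place(p,[[.045,0,0]]))
go(*fx(-10,0,300),FX[2])
E
```

```text
t: 0.88
eef_pos: [0.3559, -0.4009, 0.2681]
eef_rot: [0.99, 0.139, 0.0, 0.0]
wrist_force: [0.7, -0.6, -0.2]
grip_width: 0.0878
grip_force: 0.0
t: 1.5
eef_pos: [0.4928, -0.2005, 0.3045]
eef_rot: [0.99, 0.144, 0.001, -0.0]
wrist_force: [-0.2, -0.1, -0.2]
grip_width: 0.0885
grip_force: 0.0
[[306, 132], [296, 188], [349, 198], [362, 143]]
[[306.0, 131.0], [363.0, 142.0], [351.0, 199.0], [296.0, 188.0]]
[ 0.49408964 -0.20541027  0.09384813] [[-0.4, -1.1], [0.5, -0.3], [0.9, 1.3], [-1.0, 0.4]] [[ 0.53889162 -0.2011933   0.        ]]
shift mm [  98.3 -411.9    4. ] turn -61.8 z-tilt [ 0.001  0.    -1.   ]
```

View pics/w1.png

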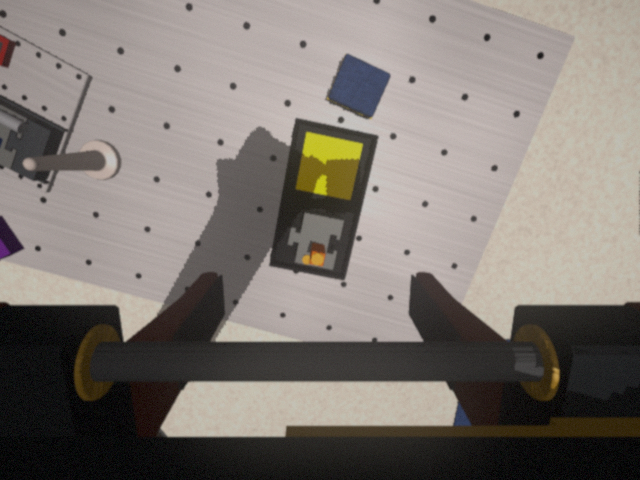

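The wrist image confirms the empty yellow pad at (329,165) and the orange-post carrier at (317,240), and the fit agrees within 1 mm. I'm moving to the fixture.

```bash
python3 - <<'E'
from h import *
go(*fx(30,-30,300),FX[2])
E
python3 -m pendant '[[29,-53,0,0,1],[29,-53,0,0,1],[29,-53,0,0,1],[29,-53,0,0,1],[29,-53,0,0,1]]'; python3 -m pendant '[[0,-53,0,-10.5,1],[0,0,0,-10.5,1],[0,0,0,-10.5,1],[0,0,0,-10.5,1],[0,0,0,-10.5,1]]';  python3 -m pendant '[[0,0,0,-9.3,1],[0,0,0,0,1]]'; python3 - <<'E'
from h import *
s=get_state();d=wd(snapshot("wrist"),s);cv2.imwrite("pics/w2.png",d["image"][:,:,::-1])
P=np.array([[105,105,10],[105,-105,10],[-50,-105,10],[-50,105,10],[22,142,41.5],[22,102,41.5],[22,-78,41.5],[-10,50,75],[-10,0,75],[-10,-50,75]])/1e3
print(proj(d,place(FX,P)).round(1).tolist());go(*fx(22,117,60),FX[2])
E
```

```text
shift mm [ 119.4 -366.5    4. ] turn -61.8 z-tilt [ 0.001  0.    -1.   ]
t: 2.17
eef_pos: [0.5564, 0.0884, 0.3034]
eef_rot: [0.99, 0.138, -0.0, 0.001]
wrist_force: [0.9, -1.4, -0.6]
grip_width: 0.0879
grip_force: 0.0
t: 2.8
eef_pos: [0.5416, 0.1376, 0.3031]
eef_rot: [0.826, 0.564, -0.001, 0.0]
wrist_force: [0.2, -0.8, 0.1]
grip_width: 0.0879
grip_force: 0.0
t: 3.05
eef_pos: [0.5416, 0.1379, 0.3032]
eef_rot: [0.779, 0.627, -0.001, 0.0]
wrist_force: [-0.6, -0.3, -0.6]
grip_width: 0.0875
grip_force: 0.0
[[341.1, 52.5], [339.8, 233.4], [218.1, 234.5], [204.0, 53.9], [262.2, 6.1], [263.9, 49.0], [270.8, 217.8], [229.5, 98.1], [232.8, 149.8], [235.9, 198.2]]
shift mm [181.1 -57.  243.2] turn -0.6 z-tilt [-0.    -0.001 -1.   ]
```

View pics/w2.png

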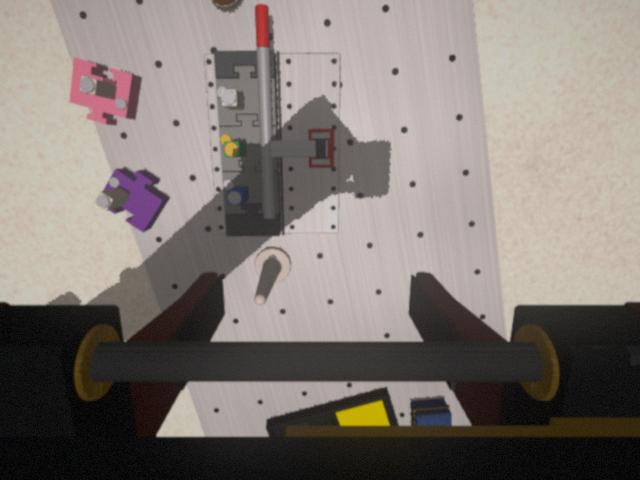

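The wrist image shows the handle at (262,25), the green post at (232,148), the white post at (228,97) and the blue post at (236,197). All match the predicted pixels within about 1 px. I'm approaching the handle.

```bash
python3 -m pendant '[[45,-14,0,-0.6,0.5],[45,-14,0,0,0.5],[45,-14,0,0,0.5],[46,-15,0,0,0.5],[0,0,50,0,0.5]]'; python3 -m pendant '[[0,0,50,0,0.5],[0,0,50,0,0.5],[0,0,43,0,0.5],[0,0,0,0,0.5]]'; python3 - <<'E'
from h import *
go(*fx(22,117,27),FX[2])
s=get_state();d=wd(snapshot("wrist"),s)
P=np.array([[22,142,41.5],[22,102,41.5]])/1e3;print(proj(d,place(FX,P)).round(1).tolist())
im=d["image"].astype(int);m=((im[...,0]>2*im[...,1])&(im[...,0]>110)).astype(np.uint8);m[300:]=0
c=max(cv2.findContours(m,0,2)[0],key=cv2.contourArea);print(cv2.minAreaRect(c),cv2.boundingRect(c))
E
```

```text
t: 3.72
eef_pos: [0.5224, 0.335, 0.2566]
eef_rot: [0.774, 0.633, 0.004, -0.001]
wrist_force: [0.2, -0.4, 0.3]
grip_width: 0.0445
grip_force: 0.0
t: 4.22
eef_pos: [0.5208, 0.3263, 0.1074]
eef_rot: [0.776, 0.631, -0.004, 0.0]
wrist_force: [-0.6, 0.1, 0.8]
grip_width: 0.0444
grip_force: 0.0
shift mm [ 2.2  4.4 80.4] turn 0.1 z-tilt [-0.006 -0.005 -1.   ]
[[325.8, 213.1], [325.3, 273.2]]
((323.9124755859375, 244.04449462890625), (16.78491973876953, 60.123634338378906), 2.7927021980285645) (315, 214, 19, 61)
```

```bash
python3 -m pendant '[[2,4,30,0,0.5],[0,0,25,0,0.5],[0,0,25,0,0.5],[0,0,0,0,0.5]]'; python3 - <<'E'
from h import *
go(*fx(22,117,27),FX[2])
E
```

```text
t: 4.78
eef_pos: [0.5272, 0.3298, 0.0314]
eef_rot: [0.775, 0.632, 0.0, 0.0]
wrist_force: [0.8, -0.4, 0.2]
grip_width: 0.044
grip_force: 0.0
shift mm [-3.  -1.6  4.4] turn 0.2 z-tilt [ 0. -0. -1.]
```

```bash
python3 -m pendant '[[-2,-1,4,0,0.5],[0,0,0,0,0],[0,0,0,0,0],[0,0,0,0,0],[0,0,0,0,0]]' 15;  python3 - <<'E'
from h import *
go(*fx(22,117,27),FX[2])
import numpy as np
q=np.arange(0,2.3,.15);x=-60*np.cos(q);z=60*np.sin(q);print(np.c_[np.diff(x),-np.diff(z)].round(1).tolist())
E
```

```text
t: 5.4
eef_pos: [0.5259, 0.3282, 0.027]
eef_rot: [0.775, 0.632, 0.0, 0.0]
wrist_force: [-0.2, 0.1, 0.8]
grip_width: 0.0137
grip_force: 15.0
shift mm [-1.1 -0.6 -0. ] turn 0.3 z-tilt [ 0.001  0.    -1.   ]
[[0.7, -9.0], [2.0, -8.8], [3.3, -8.4], [4.5, -7.8], [5.6, -7.0], [6.6, -6.1], [7.4, -5.0], [8.1, -3.9], [8.6, -2.6], [8.9, -1.3], [9.0, 0.0], [8.9, 1.4], [8.6, 2.7], [8.1, 3.9], [7.4, 5.1]]
```

Gripped the handle (13.7 mm wide). I'm following the arc.

```bash
python3 -m pendant '[[0,0.7,-9,0,0],[0,2,-8.8,0,0],[0,3.3,-8.4,0,0],[0,4.5,-7.8,0,0],[0,5.6,-7,0,0]]'; python3 -m pendant '[[0,6.6,-6.1,0,0],[0,7.4,-5,0,0],[0,8.1,-3.9,0,0],[0,8.6,-2.6,0,0],[0,8.9,-1.3,0,0]]';python3 - <<'E'
from h import *
q=1.5;go(*fx(82-60*np.cos(q),117,27+60*np.sin(q)),FX[2])
E
```

```text
t: 6.02
eef_pos: [0.5377, 0.3256, 0.0679]
eef_rot: [0.774, 0.633, -0.002, -0.001]
wrist_force: [-10.1, 1.9, -0.8]
grip_width: 0.0135
grip_force: 15.0
t: 6.65
eef_pos: [0.578, 0.3182, 0.0893]
eef_rot: [0.774, 0.633, -0.001, -0.001]
wrist_force: [-7.2, 1.2, 6.9]
grip_width: 0.0137
grip_force: 15.0
shift mm [-2.1  2.1  2.4] turn 0.4 z-tilt [-0.002 -0.    -1.   ]
```

```bash
python3 -m pendant '[[0,9.5,0.5,0,0],[0,9.2,1.4,0,0],[0,8.6,2.7,0,0],[0,8.1,3.9,0,0],[0,5,3.3,0,0]]'; python3 -m pendant '[[0,0,0,0,0],[0,0,0,0,0.3],[0,0,0,0,0.3],[0,0,0,0,0.4]]'; python3 - <<'E'
from h import *
q=2.2;go(*fx(82-60*np.cos(q),117,27+60*np.sin(q)),FX[2])
E
```

```text
t: 7.28
eef_pos: [0.6194, 0.3088, 0.0746]
eef_rot: [0.775, 0.632, -0.001, -0.0]
wrist_force: [-16.1, -1.1, 20.8]
grip_width: 0.0137
grip_force: 15.0
t: 7.78
eef_pos: [0.6199, 0.3083, 0.0744]
eef_rot: [0.775, 0.632, -0.0, 0.0]
wrist_force: [0.3, -0.0, -0.5]
grip_width: 0.033
grip_force: 0.0
shift mm [-1.  -1.4 -1.1] turn 0.3 z-tilt [ 0. -0. -1.]
```

```bash
python3 -m pendant '[[0,0,-40,0,0.5],[0,0,-60,0,0.6],[-20,-40,-20,0,0.6],[-40,-40,0,0,0.6],[-58,-20,0,0,0.6]]'; python3 -m pendant '[[-30,-20,0,0,0.6],[0,0,0,0,0.6]]';  python3 - <<'E'
from h import *
s=get_state();d=wd(snapshot("wrist"),s)
cv2.imwrite("pics/w3.png",np.clip(d["image"][:,:,::-1]*1.3,0,255).astype(np.uint8))
q=2.2
P=np.array([[-10,50,75],[-10,0,75],[-10,-50,75],[82-60*np.cos(q),142,41.5+60*np.sin(q)],[82-60*np.cos(q),-78,41.5+60*np.sin(q)]])/1e3
print(proj(d,place(FX,P)).round(1).tolist());go(*fx(-10,0,150),FX[2])
E
```

```text
t: 8.4
eef_pos: [0.4959, 0.2142, 0.1952]
eef_rot: [0.773, 0.634, 0.001, 0.0]
wrist_force: [1.7, -0.9, 0.2]
grip_width: 0.0524
grip_force: 0.0
t: 8.65
eef_pos: [0.4711, 0.1853, 0.1948]
eef_rot: [0.775, 0.631, -0.001, 0.001]
wrist_force: [1.4, -0.2, 0.4]
grip_width: 0.0525
grip_force: 0.0
[[307.3, 124.6], [307.5, 192.9], [307.6, 255.4], [508.2, -28.8], [470.3, 295.7]]
shift mm [31.  -9.2 45.1] turn 0.2 z-tilt [ 0.001 -0.001 -1.   ]
```

View pics/w3.png

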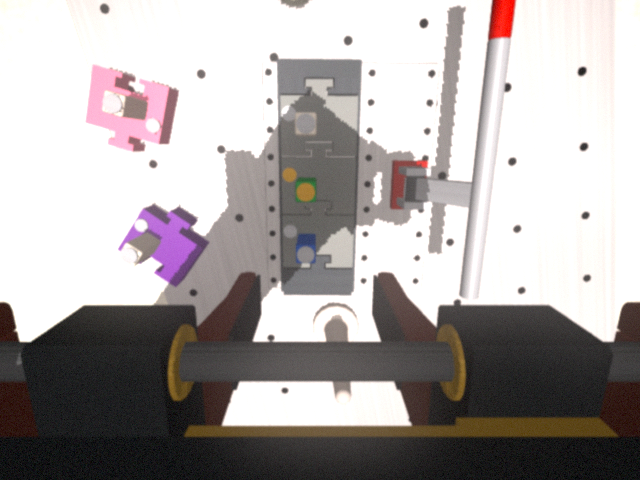

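The image shows the clamp fully open, with its bar at x≈490. The green post is at (306,191), and the white (305,124) and blue (306,254) posts are still in the row. I'm descending on the green post.

```bash
python3 -m pendant '[[31,-9,35,0,0.5],[0,0,35,0,0.5],[0,0,20,0,0.5],[0,0,0,0,0.5]]'; python3 - <<'E'
from h import *
go(*fx(-10.5,0.7,42),FX[2])
s=get_state();d=wd(snapshot("wrist"),s)
P=np.array([[-10,50,75],[-10,0,75]])/1e3;print(proj(d,place(FX,P)).round(1).tolist())
cv2.imwrite("pics/w4.png",d["image"][:,:,::-1])
E
```

```text
t: 9.2
eef_pos: [0.4693, 0.2211, 0.1034]
eef_rot: [0.774, 0.633, -0.001, -0.001]
wrist_force: [0.4, -0.4, -0.0]
grip_width: 0.0442
grip_force: 0.0
shift mm [-1.   0.5 61.4] turn 0.4 z-tilt [-0.003  0.    -1.   ]
[[321.8, 185.3], [320.8, 276.8]]
```

```bash
python3 -m pendant '[[-1,0.5,25,0.4,0.5],[0,0,25,0,0.5],[0,0,11,0,0.5],[0,0,0,0,0.5]]'; python3 - <<'E'
from h import *
go(*fx(-10.5,0.7,42),FX[2])
E
python3 -m pendant '[[0,0,0,0,0.3],[0,0,0,0,0.15],[0,0,0,0,0.1],[0,0,0,0,0.1],[0,0,0,0,0]]' 20
python3 - <<'E'
from h import *
go(*fx(-10.5,0.7,42),FX[2])
E
```

```text
t: 9.75
eef_pos: [0.4702, 0.2194, 0.044]
eef_rot: [0.777, 0.63, 0.0, -0.0]
wrist_force: [0.4, -0.6, 0.4]
grip_width: 0.0442
grip_force: 0.0
shift mm [ 0.4 -1.   2. ] turn -0.1 z-tilt [ 0.  0. -1.]
t: 10.38
eef_pos: [0.4702, 0.2191, 0.0442]
eef_rot: [0.777, 0.629, 0.0, 0.0]
wrist_force: [-0.5, -1.2, 5.9]
grip_width: 0.0157
grip_force: 20.0
shift mm [ 0.8 -1.   2.2] turn -0.1 z-tilt [ 0.001  0.    -1.   ]
```

```bash
python3 -m pendant '[[0,0,-4,0,0],[0,0,-5,0,0],[0,0,-6,0,0],[0,0,-6,0,0],[0,0,-6,0,0]]'; python3 -m pendant '[[0,0,-8,0,0],[0,0,-10,0,0],[0,0,-10,0,0],[0,0,0,0,0]]'; python3 - <<'E'
from h import *
d=snapshot("side");b=d["image"][200:350,220:420,::-1]
t=snapshot("wrist")["image"][:,:,::-1]
cv2.imwrite("pics/s5.png",np.hstack([cv2.resize(np.clip(b*1.5,0,255).astype(np.uint8),(400,300)),cv2.resize(np.clip(t*1.5,0,255).astype(np.uint8),(400,300))]))
PAD=(.5389,-.2013,.096)
w=place(PAD,[[-.010,-.004,0]])[0];go(w[0],w[1],.15,.096)
E
```

```text
t: 11.0
eef_pos: [0.4699, 0.2191, 0.0712]
eef_rot: [0.777, 0.63, 0.0, 0.0]
wrist_force: [0.5, 0.9, -1.7]
grip_width: 0.0159
grip_force: 20.0
t: 11.5
eef_pos: [0.4706, 0.2193, 0.0998]
eef_rot: [0.777, 0.629, 0.001, 0.0]
wrist_force: [0.1, 0.1, -1.8]
grip_width: 0.0164
grip_force: 20.0
shift mm [-403.6  146.3  -51.1] turn -17.5 z-tilt [ 0. -0. -1.]
```

View pics/s5.png

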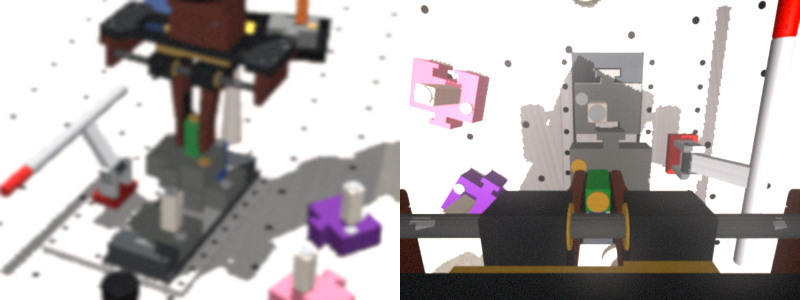

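The carrier is lifted level between the fingers, clear of the row, and white and blue are in place. I'm raising it above cone height and carrying it to the tray.

```bash
python3 -m pendant '[[0,0,-30,0,0],[0,0,-35,0,0],[0,0,-30,0,0],[-20,7,0,0,0],[-40,14,0,0,0]]' 25; python3 -m pendant '[[-50,18,0,0,0],[-50,18,0,0,0],[-50,18,0,0,0],[-50,18,0,0,0],[-50,18,0,0,0]]';python3 -m pendant '[[-50,18,0,0,0],[-30,11,0,0,0],[-13,5,0,-8.7,0],[0,0,0,-8.7,0],[0,0,0,0,0]]'; python3 - <<'E'
from h import *
PAD=(.5389,-.2013,.096)
w=place(PAD,[[-.010,-.004,0]])[0];go(w[0],w[1],.10,.096)
E
```

```text
t: 12.22
eef_pos: [0.4778, 0.157, 0.194]
eef_rot: [0.776, 0.631, 0.001, -0.0]
wrist_force: [0.1, -0.7, -3.1]
grip_width: 0.0159
grip_force: 25.0
t: 12.85
eef_pos: [0.5139, -0.1089, 0.1934]
eef_rot: [0.777, 0.63, -0.0, -0.0]
wrist_force: [0.3, 0.3, -1.6]
grip_width: 0.0156
grip_force: 25.0
t: 13.48
eef_pos: [0.5277, -0.2053, 0.1931]
eef_rot: [0.673, 0.739, -0.0, -0.001]
wrist_force: [-0.1, 0.2, -2.2]
grip_width: 0.0159
grip_force: 25.0
shift mm [-1.2  1.6 93.1] turn -0.2 z-tilt [-0.001  0.001 -1.   ]
```

```bash
python3 -m pendant '[[-1,1.5,40,-0.2,0],[0,0,40,0,0],[0,0,48,0,0],[0,0,0,0,0]]'; python3 - <<'E'
from h import *
s=get_state();PAD=(.5389,-.2013,.096)
w=place(PAD,[[-.010,-.004,0]])[0];go(w[0],w[1],.0415,.096)
d=wd(snapshot("wrist"),s);im=np.clip(d["image"][:,:,::-1]*1.5,0,255).astype(np.uint8)
Y=place(PAD,np.array([[47.5,45,18],[47.5,-45,18],[-37.5,-45,18],[-37.5,45,18]])/1e3-[[.0,0,0]]*1)
Q=place(PAD,np.array([[42.5,45,18],[42.5,-45,18],[-42.5,-45,18],[-42.5,45,18]])/1e3)
cv2.polylines(im,[proj(d,Q).astype(int)],True,(0,0,255),1)
b=snapshot("side")["image"][150:270,280:440,::-1]
cv2.imwrite("pics/w6.png",np.hstack([im[:,120:520],cv2.resize(np.clip(b*1.5,0,255).astype(np.uint8),(400,480)[:1]+(300,)) if 0 else cv2.copyMakeBorder(cv2.resize(np.clip(b*1.5,0,255).astype(np.uint8),(400,300)),0,180,0,0,0)]))
E
```

```text
t: 13.98
eef_pos: [0.5268, -0.2049, 0.0627]
eef_rot: [0.672, 0.74, -0.001, -0.004]
wrist_force: [-0.2, -0.6, -0.6]
grip_width: 0.0157
grip_force: 25.0
shift mm [-1.6  2.6 21.1] turn 0.0 z-tilt [-0.007  0.003 -1.   ]
```

View pics/w6.png

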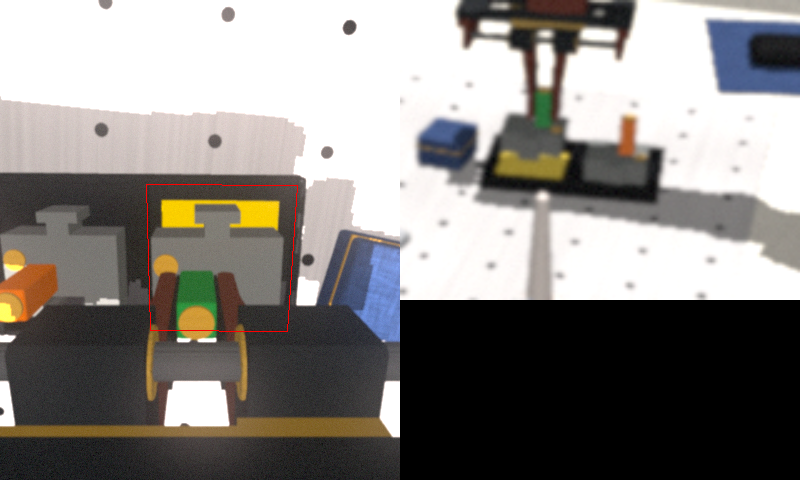

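The carrier hangs over the pad, parallel to the tray and inside the pocket outline, slightly to the left. I'm correcting by +2.5 mm and lowering gently.

```bash
python3 -m pendant '[[-1,2,4,0,0],[0,0,5,0,0],[0,0,4,0,0],[0,0,3,0,0],[0,0,0,0,0]]'; python3 - <<'E'
from h import *
PAD=(.5389,-.2013,.096);w=place(PAD,[[-.010,-.004,0]])[0];go(w[0],w[1],.0415,.096)
E
```

```text
t: 14.7
eef_pos: [0.5316, -0.2069, 0.0495]
eef_rot: [0.672, 0.741, -0.0, -0.0]
wrist_force: [0.2, -0.7, -1.6]
grip_width: 0.016
grip_force: 25.0
shift mm [ 0.9 -2.2  8. ] turn 0.1 z-tilt [-0.  0. -1.]
```

```bash
python3 -m pendant '[[1,-2,2,0,0],[0,0,2,0,0],[0,0,1,0,0],[0,0,1,0,0],[0,0,0,0,0]]'; python3 -m pendant '[[0,0,1,0,0],[0,0,0,0,0]]';python3 -m pendant '[[0,0,1,0,0],[0,0,0,0,0]]'
```

```text
t: 15.32
eef_pos: [0.5298, -0.2061, 0.0437]
eef_rot: [0.672, 0.741, -0.0, -0.0]
wrist_force: [-0.0, 0.3, -1.1]
grip_width: 0.0157
grip_force: 25.0
t: 15.58
eef_pos: [0.5298, -0.2061, 0.0427]
eef_rot: [0.672, 0.741, -0.0, -0.0]
wrist_force: [-0.2, 0.1, -1.5]
grip_width: 0.0159
grip_force: 25.0
t: 15.82
eef_pos: [0.5297, -0.2061, 0.0417]
eef_rot: [0.672, 0.741, -0.0, -0.0]
wrist_force: [-0.5, 0.3, -1.7]
grip_width: 0.016
grip_force: 25.0
```

```bash
python3 -m pendant '[[0,0,0.7,0,0],[0,0,0,0,0]]'; python3 -m pendant '[[0,0,0.5,0,0],[0,0,0,0,0]]'
```

```text
t: 16.08
eef_pos: [0.5298, -0.2062, 0.0413]
eef_rot: [0.672, 0.741, -0.0, 0.0]
wrist_force: [-1.6, 0.1, 0.2]
grip_width: 0.016
grip_force: 25.0
t: 16.32
eef_pos: [0.5298, -0.2062, 0.0412]
eef_rot: [0.672, 0.741, -0.0, 0.0]
wrist_force: [-3.9, -0.0, 6.9]
grip_width: 0.0158
grip_force: 25.0
```

Contact at 41.2 mm, as expected. I'm releasing and retreating upwards.

```bash
python3 -m pendant '[[0,0,-0.5,0,0],[0,0,0,0,0.2],[0,0,0,0,0.3],[0,0,0,0,0.4],[0,0,0,0,0.4]]' 5;python3 -m pendant '[[0,0,-10,0,0.4],[0,0,-30,0,0.4],[0,0,-50,0,0.4],[0,0,-60,0,0.5],[0,0,-10,0,0.5]]'; python3 - <<'E'
from h import *
s=get_state();d=wd(snapshot("wrist"),s);im=d["image"][:,:,::-1]
b=snapshot("side")["image"][150:270,280:440,::-1]
f=lambda a:cv2.resize(np.clip(a*1.5,0,255).astype(np.uint8),(400,300))
cv2.imwrite("pics/w7.png",np.hstack([f(im),f(b)]))
q=2.2;go(*fx(82-60*np.cos(q),117,200),FX[2])
E
```

```text
t: 16.95
eef_pos: [0.5298, -0.2061, 0.041]
eef_rot: [0.672, 0.741, 0.0, -0.0]
wrist_force: [0.6, 0.6, 0.2]
grip_width: 0.0351
grip_force: 0.0
t: 17.58
eef_pos: [0.5324, -0.2064, 0.2061]
eef_rot: [0.671, 0.741, 0.001, 0.004]
wrist_force: [0.2, -0.7, -0.1]
grip_width: 0.0436
grip_force: 0.0
shift mm [502.9 137.8   2.2] turn 17.5 z-tilt [ 0.003 -0.002 -1.   ]
```

View pics/w7.png

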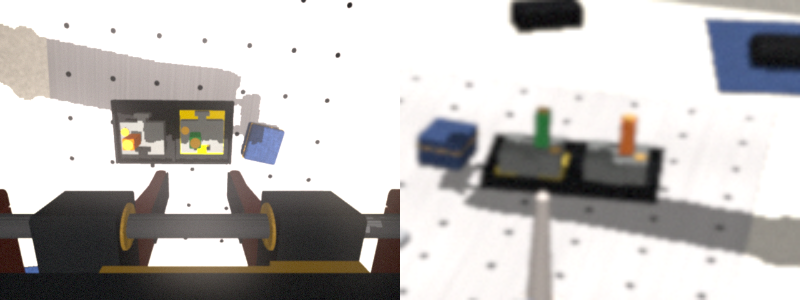

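The green-post carrier sits flat in the yellow-pad pocket. I'm returning to the clamp handle.

```bash
python3 -m pendant '[[56,15,0,0,0.5],[56,15,0,0,0.5],[56,15,0,0,0.5],[56,15,0,0,0.5],[56,15,0,0,0.5]]';python3 -m pendant '[[56,15,0,0,0.5],[56,15,0,0,0.5],[56,15,0,0,0.5],[55,17,0,8.7,0.5],[0,0,0,8.7,0.5]]'; python3 -m pendant '[[0,0,0,0,0.5],[0,0,0,0,0.5]]'; python3 - <<'E'
from h import *
q=2.2;go(*fx(82-60*np.cos(q),117,27+60*np.sin(q)),FX[2])
E
```

```text
t: 18.3
eef_pos: [0.5759, 0.0812, 0.1989]
eef_rot: [0.672, 0.741, -0.001, -0.001]
wrist_force: [0.1, -0.2, 0.4]
grip_width: 0.0439
grip_force: 0.0
t: 18.92
eef_pos: [0.6138, 0.3141, 0.1982]
eef_rot: [0.775, 0.632, -0.001, -0.002]
wrist_force: [0.1, -1.6, -0.9]
grip_width: 0.0439
grip_force: 0.0
t: 19.18
eef_pos: [0.6166, 0.3064, 0.1997]
eef_rot: [0.775, 0.632, -0.001, 0.0]
wrist_force: [-0.3, -0.4, -0.1]
grip_width: 0.0438
grip_force: 0.0
shift mm [  1.8   1.6 124.2] turn 0.2 z-tilt [-0.002 -0.002 -1.   ]
```

```bash
python3 -m pendant '[[2,3,40,0,0.5],[0,0,40,0,0.5],[0,0,30,0,0.5],[0,0,13,0,0.5],[0,0,0,0,0.5]]'; python3 -m pendant '[[0,0,0,0,0],[0,0,0,0,0],[0,0,0,0,0],[0,0,0,0,0]]' 15; python3 - <<'E'
from h import *
q=2.2;go(*fx(82-60*np.cos(q),117,27+60*np.sin(q)),FX[2])
q=np.arange(2.2,-.05,-.15);x=-60*np.cos(q);z=60*np.sin(q);print(np.c_[q[1:],np.diff(x),-np.diff(z)].round(1).tolist())
E
```

```text
t: 19.8
eef_pos: [0.62, 0.3083, 0.0775]
eef_rot: [0.776, 0.631, -0.001, -0.0]
wrist_force: [-0.3, -0.1, 0.6]
grip_width: 0.044
grip_force: 0.0
t: 20.3
eef_pos: [0.6194, 0.3097, 0.0788]
eef_rot: [0.776, 0.631, -0.0, -0.0]
wrist_force: [-3.9, -1.1, 4.9]
grip_width: 0.0138
grip_force: 15.0
shift mm [-2.3 -0.6  3.2] turn 0.1 z-tilt [-0.001  0.    -1.   ]
[[2.1, -7.6, -4.7], [1.9, -8.3, -3.5], [1.8, -8.7, -2.3], [1.6, -8.9, -0.9], [1.5, -9.0, 0.4], [1.3, -8.8, 1.7], [1.2, -8.5, 3.0], [1.0, -7.9, 4.3], [0.9, -7.2, 5.4], [0.7, -6.3, 6.4], [0.6, -5.3, 7.3], [0.4, -4.1, 8.0], [0.3, -2.9, 8.5], [0.1, -1.6, 8.9]]
```

```bash
python3 -m pendant '[[0,-7.6,-4.7,0,0],[0,-8.3,-3.5,0,0],[0,-8.7,-2.3,0,0],[0,-8.9,-0.9,0,0],[0,-9,0.4,0,0]]'; python3 -m pendant '[[0,-8.8,1.7,0,0],[0,-8.5,3,0,0],[0,-7.9,4.3,0,0],[0,-7.2,5.4,0,0],[0,-6.3,6.4,0,0]]'; python3 - <<'E'
from h import *
q=.7;go(*fx(82-60*np.cos(q),117,29+60*np.sin(q)),FX[2])
q=.05;go(*fx(82-60*np.cos(q),117,29+60*np.sin(q)),FX[2])
E
```

```text
t: 20.92
eef_pos: [0.582, 0.318, 0.0916]
eef_rot: [0.776, 0.63, 0.003, 0.002]
wrist_force: [4.5, 0.9, 4.4]
grip_width: 0.0134
grip_force: 15.0
t: 21.55
eef_pos: [0.5397, 0.3263, 0.0676]
eef_rot: [0.776, 0.631, -0.0, -0.0]
wrist_force: [3.8, 3.3, 1.5]
grip_width: 0.0134
grip_force: 15.0
shift mm [-2.1 -0.4 -0. ] turn 0.1 z-tilt [-0.001  0.    -1.   ]
shift mm [ -2.1 -14.4  35.6] turn 0.1 z-tilt [-0.001  0.    -1.   ]
```

```bash
python3 -m pendant '[[0,-5.3,7.3,0,0],[0,-4.1,8,0,0],[0,-2.9,8.5,0,0],[0,-1.6,8.9,0,0],[0,-0.3,3,0,0]]'; python3 -m pendant '[[0,0,0,0,0],[0,0,0,0,0.3],[0,0,0,0,0.5],[0,0,0,0,0.5],[0,0,0,0,0.5]]' 5; python3 -m pendant '[[0,0,-10,0,0.5],[0,0,-30,0,0.5],[0,0,-50,0,0.5],[0,0,-60,0,0.5],[0,0,0,0,0.5]]'; python3 -m pendant '[[-60,0,-20,0,0.5],[-60,0,0,0,0.5],[-50,0,0,0,0.5],[0,0,0,0,0.5]]'; python3 - <<'E'
from h import *
s=get_state();d=wd(snapshot("wrist"),s);im=d["image"][:,:,::-1]
P=np.array([[22,142,41.5],[22,-78,41.5],[-10,50,75],[-10,-50,75]])/1e3;print(proj(d,place(FX,P)).round(1).tolist())
b=snapshot("side")["image"][180:380,220:420,::-1]
f=lambda a,w:cv2.resize(np.clip(a*1.4,0,255).astype(np.uint8),(w,400))
cv2.imwrite("pics/w8.png",np.hstack([f(im[:400,100:500],400),f(b,400)]))
E
```

```text
t: 22.18
eef_pos: [0.5261, 0.3286, 0.0316]
eef_rot: [0.776, 0.631, -0.001, -0.0]
wrist_force: [0.5, 2.1, 1.2]
grip_width: 0.0137
grip_force: 15.0
t: 22.8
eef_pos: [0.5267, 0.3284, 0.0326]
eef_rot: [0.776, 0.631, -0.0, 0.0]
wrist_force: [-0.5, 0.7, 0.6]
grip_width: 0.0437
grip_force: 0.0
t: 23.42
eef_pos: [0.529, 0.3312, 0.1887]
eef_rot: [0.776, 0.631, 0.005, 0.0]
wrist_force: [1.0, -0.3, -0.5]
grip_width: 0.044
grip_force: 0.0
t: 23.92
eef_pos: [0.4916, 0.1581, 0.2018]
eef_rot: [0.778, 0.628, -0.001, 0.001]
wrist_force: [-0.2, 0.9, -0.4]
grip_width: 0.044
grip_force: 0.0
[[314.7, -30.5], [316.0, 248.1], [271.7, 93.1], [276.1, 226.1]]
```

View pics/w8.png

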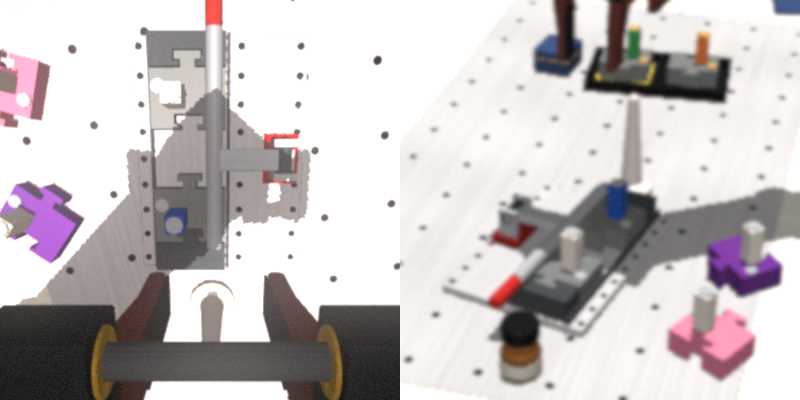

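The bar lies on the two remaining carriers at the predicted pixels, the middle slot is empty, and the cone and jar are upright. I'm letting it settle and handing in.

```bash
python3 -m pendant '[[0,0,-30,0,0.5],[0,0,0,0,0.5],[0,0,0,0,0.5],[0,0,0,0,0.5],[0,0,0,0,0.5]]'; python3 -m pendant '[[0,0,0,0,0.5],[0,0,0,0,0.5],[0,0,0,0,0.5],[0,0,0,0,0.5],[0,0,0,0,0.5]]'; python3 -c "
from bench import *
print(finish_job())"
```

```text
t: 24.65
eef_pos: [0.4918, 0.163, 0.2316]
eef_rot: [0.776, 0.631, -0.001, -0.0]
wrist_force: [0.6, 1.0, 0.4]
grip_width: 0.0438
grip_force: 0.0
t: 25.28
eef_pos: [0.4922, 0.1629, 0.2323]
eef_rot: [0.776, 0.631, 0.0, 0.0]
wrist_force: [-0.4, 0.2, 0.3]
grip_width: 0.044
grip_force: 0.0
the job is handed in; nothing more can be done
None
```

The job was handed in at about 25 s: in the last pictures the finished carrier stands flat on the yellow pad, the clamp is shut on the two remaining carriers, and nothing else looks disturbed; no verdict was returned.

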